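# Lay the pipette in the UV steriliser and hold its dead-man lever

## Robot

A 6-joint arm with a two-finger parallel gripper is mounted at the origin on a cart in front of the work surface, level with it; the furniture and walls round the work are solid. World frame = base frame: x ahead of the robot, y to its left, z up, the work surface at z = 0. Lengths are in mm, angles in rad, forces in N, time in s.
With the tool pointing down it reaches from about 350 to 725 mm from the base axis. Payload 4.3 kg.
Tool frame: the origin (TCP) lies at the very end of the fingers, on their centre line; the grasp point (between the pads) lies 19 mm behind it; z points along the fingers, x is the direction in which the jaws open and shut, and the axes are right-handed (so a half turn about z gives the same grasp; the last joint's range is limited). The gripper opens to 85 mm and grips with 20 to 120 N. Pads are 22 mm wide; open, the fingers measure 114 mm over their backs; the gripper's body (76 mm by 85 mm) begins 54 mm behind the grasp point. The pads swing forward as they close: fully open they stand 13 mm farther back than shut.
Start: joints at [-1.448, 0.377, 0.081, 1.274, 0, 1.46], TCP at [132.662, -559.524, 231.329] pointing down, gripper open.
Joint ranges: [-2.72, 2.72], [-0.84, 1.66], [-1.02, 1.22], [-1.77, 2.12], [-1.37, 1.28], [-3.14, 3.14]. Speed limits (rad/s): [2.57, 2.57, 3.14, 3.14, 3.14, 3.14].

## Interface

Orientations are given as [roll, pitch, yaw] about the fixed x, y, z axes, in that order (R = Rz(yaw) Ry(pitch) Rx(roll)).
In Python, from cell import * gives the robot as it stands. The module is installed in compiled form; this text tells all that it offers.
- The arm moves only by the shell command python3 -m jog 'ROWS'. ROWS is a JSON object of lists of equal length, an entry for each row: "turn": the turn, a rotation vector about the world's x, y, z in units of 6 degrees (1.0 is 6 degrees), a list of three; "linear": the shift along the world's x, y, z in units of 25 mm (1.0 is 25 mm), a list of three; "gripper": the opening, from 0 (shut) to 1 (fully open). A call has 1 to 8 rows; each row is the pose to reach, as a shift and turn from the pose commanded when the call began; what a row does not reach only later rows make up. A row lasts 1/8 s, in which the tool goes at most 62.5 mm and 10.7 degrees, less where a joint would pass 70% of its speed; a pose out of reach is approached as far as the arm can. A call with a gripper value outside its range is refused whole. The fingers move at their own pace and stop on an object; the grip force is fixed at half the most. Time passes only in rows, so rows that repeat a pose let the fingers close. It gives the time, the measured TCP pose, the force and the opening at its end, in the units of the state.
- get_state(): the state, without advancing time (a new reading comes with each control period).
- read_camera(name): name is "side" or "top" or "wrist"; returns a dict with "pixels" (480x640x3 uint8, blue, green, red), "intrinsics" (3x3 intrinsics, pixels), "origin" and "orientation" of the camera in the world. Camera axes: x right, y down, z forward; pixel columns grow to the right and rows downward; lengths in mm; the calibration is good to about 2 mm. The wrist camera is an equidistant fisheye: a pixel r from the principal point sees the ray r / f radians off the axis. A picture is of the moment at which its call begins. There is no depth.
- job_done(): hands the job in, once; it reports no verdict.
Trained networks look in a picture, given as the dict that the camera call returned (one of the last four; its "shot" number tells which), for a name from the list of things; names that differ only in an ending like _2 or _b are one class to them, and where a whole thing is asked for, a point or a joint stands for the part that bears it (a point fixed in the world has none). Each returns a list of dicts, best first, with "conf" (0 to 1); they miss things now and then, are a little off and sometimes report something else, mostly with a low value. They report only what shows in the picture. A call takes as long as a camera call.
- trace(picture, label): "mask" (480x640 bool, what is visible of it).
- tip_of(picture, label): "at" ([x, y, z] in mm, in world coordinates, good to about 4 mm: a listed point, or the origin of a listed thing).
The state is a dict: "time": time; "q": joint angles; "dq": joint speeds; "joint_torque": joint torques, N m; "tool_pos": TCP position; "eef_rot": TCP orientation; "contact_force": force on the tool from outside, world axes, zero at the start; "wrist_torque": the same for the moment, N m; "gripper_width": finger opening in mm.
Only numpy, scipy, OpenCV 4.12 (cv2) and the standard library are available. Lean on these libraries where they do the work, as an engineer would, in place of code of your own. Each camera call takes 0.05 s, during which the arm holds its last target.

## Task

Lay the red pipette flat in the empty front channel of the white UV steriliser, its coloured knob at the same end as that of the blue pipette already lying there; set it down, do not drop it, and leave the blue pipette and the other things on the bench where they are. Then, with the pipette let go, press the orange pad of the spring-loaded dead-man lever down with the fingertips until its black pointer stands in the green band, never down to the red, and keep it there, for a second or more: the program finishes while still holding the lever in the green.

Things in the scene. Friction and masses are not known exactly. Their poses are not given: they have to be found in the camera images.
- steriliser: fixed white open tray, 150 (x) by 300 (y) mm, floor 6 mm and lip 12 mm above the worktop, 2 channels along y. Along its +x (rear) side a lamp housing 87 mm high, its face and hood 65 mm or more behind the tray's centre line. In front, x from -132 to -76 mm, y from -136 to +64 mm, the lever's console, 12 mm high. Origin: centre of the tray's underside, on the worktop
- slot_front (a point): middle of the empty front channel, on the tray floor, at x = -30 mm of the steriliser; axes as the steriliser. The channel runs along y between two pairs of grey lugs at y = -65 and +65 mm, 38 mm clear between the two of a pair; lugs 16 mm long in y, 6 mm thick, 10.5 mm above the floor. Between the pairs nothing stands; the tray is 290 mm long inside
- slot_rear (a point): middle of the rear channel, on the tray floor, 60 mm behind the front one, alike; the blue pipette lies in it
- pipette_red: loose micropipette with red knob, lying on its side, 243 mm long (x from -123 to +120 mm), up to 27 mm wide (y from -9 to +18 mm) and 26 mm high, roundish, tapering from the middle towards +x; 85 g. Origin on its underside in the middle of its length; x points from the coloured push knob (at -x) to the tip end (+x)
- red_grip (a point): point of the red pipette to grasp across y from above, near its centre of mass: 15 mm from the middle of its length towards the knob, in the middle of its width (y = 4.5 mm of the body), 13 mm above its underside; 27 mm wide here; axes as the pipette
- red_knob (a point): middle of the red push knob, 97 mm from red_grip
- red_nose (a point): narrow end of the red pipette, 127 mm from red_grip on the other side
- pipette_blue: loose micropipette with blue knob, same size and axes as the red one, lying in the rear channel with its knob towards the steriliser's +y end; leave it
- lever_pad (a point): middle of the top face of the lever's orange pad (36 mm in the steriliser's x, 44 mm along the lever). The lever runs along the steriliser's -y from a pivot 45 mm above the worktop, axis along x; the pad is 100 mm from the pivot. At rest it rises 0.35 rad to its end, pad 88 mm above the worktop; 64 mm when mid-green. Pivot cheeks are 56 mm high
- deadman (a joint): lever angle, rad: 0 at rest (up), grows as the pad is pressed down, stop at 0.5. Pointer in the green from 0.18 to 0.32 (middle 0.25, pad 24 mm down); red from 0.38. A spring pushes it up: 3 N on the pad at the start, 6 N mid-green, 9 N at the stop. A white scale plate 106 mm high with the green and red bands stands behind the lever's nose, 46 mm beyond the pad, 23 mm towards +x
- bottle_amber: loose brown reagent bottle with black cap, 62 mm across, 130 mm high, origin under its centre; leave it
- bottle_small: loose small white bottle with green cap, 36 mm across, 70 mm high, origin under its centre; leave it
- pcr_plate_d: loose sealed plate, 86 by 128 mm, 15 mm high, origin under its centre; leave it

How it is judged:
By the outcome, as a careful person would: the job done as asked, in the order asked, and still so for the second after the job is handed in, while the arm keeps its last pose, push and grip.
It also fails if it takes over 45 s, if anything falls off the work surface, if the arm or the gripper's body presses on something with over 40 N, if the wrist force passes 120 N, or if a joint passes its speed limit or range.

## Working session

There is one attempt and no reset: what is moved stays moved. The work goes in short steps, Python scripts to look and compute and a shell command to move; the robot and the scene stay as the last step left them, time stands still between calls to the robot, and variables do not carry over. Pictures are saved under pics/ and viewed, and the job is handed in when it is done.

```bash
mkdir -p pics; python3 - <<'E'
from cell import *
import cv2
print(get_state())
for n in("top","side"):
    p=read_camera(n); cv2.imwrite(f"pics/{n}0.png",p["pixels"]); print(n,p["origin"],p["orientation"],p["intrinsics"])
    for l in("slot_front","slot_rear","red_grip","red_knob","red_nose","lever_pad","steriliser","pipette_red","pipette_blue","bottle_amber","bottle_small","pcr_plate_d"):
        r=tip_of(p,l); print(l,[( [round(v) for v in d["at"]],round(d["conf"],2)) for d in r[:3]])
E
```

```text
{'time': 0.0, 'q': array([-1.44828343e+00,  3.78091326e-01,  7.96609670e-02,  1.27436132e+00,
        3.59484982e-06,  1.46050528e+00]), 'dq': array([ 0.0010073 , -0.00115169, -0.00086503,  0.00201488,  0.00043068,
        0.00122232]), 'joint_torque': array([ 4.47649945e-04, -4.63594794e+01,  2.69880795e+01,  2.05716648e-02,
       -7.06034484e-05,  7.41696113e-06]), 'tool_pos': array([ 132.59177837, -558.86353262,  230.35828379]), 'eef_rot': array([-3.14136946e+00,  1.98283123e-03, -1.33799217e+00]), 'contact_force': array([-0.19900851,  0.31306513,  0.33916958]), 'wrist_torque': array([-0.01254009, -0.01369594, -0.02221004]), 'gripper_width': 85.5953602967172}
top [ 469.61510582   -6.87449485 1482.84406633] [-3.08136786  0.01144242 -1.55581617] [[581.43526104   0.         323.83331429]
 [  0.         581.43526104 239.68732795]
 [  0.           0.           1.        ]]
slot_front [([532, -15, 7], 0.62), ([434, -376, -1], 0.29)]
slot_rear []
red_grip [([453, 356, 14], 0.71)]
red_knob [([378, 422, 13], 0.9), ([456, -74, 86], 0.72), ([552, 282, 8], 0.48)]
red_nose [([555, 283, 10], 0
[... 340 characters left out ...]
06  775.78157613] [-2.07844739 -0.01031052 -2.70240521] [[545.80808102   0.         323.27204795]
 [  0.         545.80808102 243.03330587]
 [  0.           0.           1.        ]]
slot_front [([531, -12, 2], 0.79)]
slot_rear [([595, -15, 6], 0.69)]
red_grip [([455, 354, 17], 0.62)]
red_knob [([376, 419, 13], 0.58), ([456, 355, 14], 0.27)]
red_nose [([551, 278, 18], 0.65)]
lever_pad [([455, -73, 92], 0.68)]
steriliser [([563, -11, 3], 0.85)]
pipette_red [([461, 340, 0], 0.77), ([553, 280, 18], 0.53)]
pipette_blue [([587, -8, 4], 0.87)]
bottle_amber [([779, 207, 4], 0.79)]
bottle_small [([364, 126, 2], 0.89)]
pcr_plate_d [([437, -380, 4], 0.88), ([590, -5, 5], 0.73), ([452, 354, 14], 0.62)]
```

View pics/top0.png

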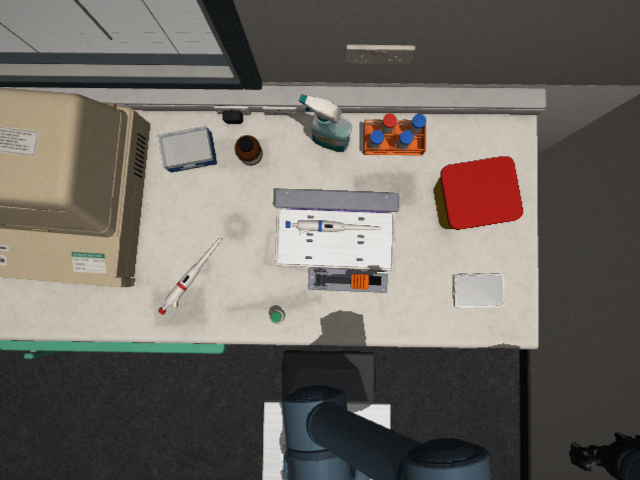

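View pics/side0.png

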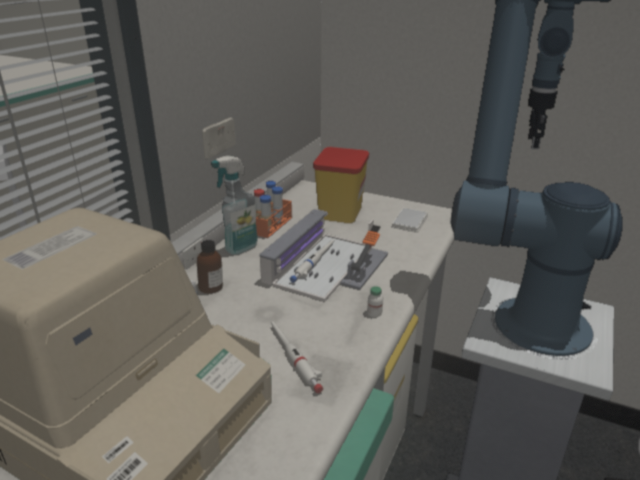

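The top view shows the red pipette at about (190,275), knob at lower left (162,310). The tray is at (335,240), with the front channel empty and the blue knob on the left (+y). The lever pad is at (360,282). The detections agree with this, so I'm moving towards the pipette around the base.

```bash
python3 -m jog '{"linear":[[8,6,0],[8,6,0],[8,6,0],[8,6,0],[13.5,18,0],[13.5,18,0],[13.5,18,0],[13.5,18,0]],"turn":[[0,0,1.7],[0,0,3.4],[0,0,5.1],[0,0,6.8],[0,0,8.5],[0,0,10.2],[0,0,11.9],[0,0,12.8]],"gripper":[1,1,1,1,1,1,1,1]}'
python3 - <<'E'
from cell import *
import cv2
p=read_camera("wrist"); cv2.imwrite("pics/w1.png",p["pixels"]); print(get_state()['tool_pos'],get_state()['eef_rot'])
for l in("slot_front","slot_rear","lever_pad","steriliser","pipette_blue"):
        r=tip_of(p,l); print(l,[( [round(v) for v in d["at"]],round(d["conf"],2)) for d in r[:3]])
E
```

```text
time: 2.3
tool_pos: [437.5, -180.5, 231.6]
eef_rot: [3.141, -0.001, 0.006]
contact_force: [0.9, -0.5, 0.3]
gripper_width: 85.6
[ 439.66264075 -173.35536078  231.62216118] [-3.13575331e+00 -3.09597732e-03  1.55782399e-02]
slot_front [([532, -17, 4], 0.72)]
slot_rear [([593, -14, 10], 0.8)]
lever_pad []
steriliser [([560, -15, -6], 0.57)]
pipette_blue [([588, -14, 1], 0.67)]
```

View pics/w1.png

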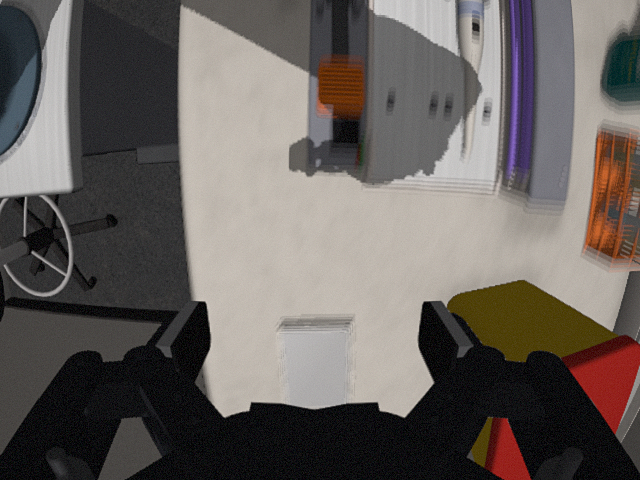

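The wrist view looks towards +y. It shows the orange pad at (342,85), the tray with front lugs at (390,100) and the blue pipette tip. The arm is still moving, so I'll continue to the pipette.

```bash
python3 -m jog '{"linear":[[0,2.5,0],[0,5,0],[0,7.5,0],[0,10,0],[0.3,12.5,0],[0.4,15,0],[0.5,17.5,0],[0.5,20,0]],"turn":[[0,0,1.7],[0,0,3.4],[0,0,5.1],[0,0,6.8],[0,0,8.5],[0,0,8.6],[0,0,8.6],[0,0,8.6]],"gripper":[1,1,1,1,1,1,1,1]}'
python3 -m jog '{"linear":[[0,0,0],[0,0,0]],"turn":[[0,0,0],[0,0,0]],"gripper":[1,1]}'
python3 - <<'E'
from cell import *
import cv2
p=read_camera("wrist"); cv2.imwrite("pics/w2.png",p["pixels"]); print(get_state()['tool_pos'],get_state()['eef_rot'])
for l in("red_grip","red_knob","red_nose","pipette_red"):
        r=tip_of(p,l); print(l,[( [round(v,1) for v in d["at"]],round(d["conf"],2)) for d in r[:3]])
E
```

```text
time: 3.6
tool_pos: [450.8, 317.5, 231.3]
eef_rot: [3.141, -0.0, 0.899]
contact_force: [1.2, -1.2, 0.0]
gripper_width: 85.3
time: 3.85
tool_pos: [450.1, 315.7, 231.0]
eef_rot: [3.141, 0.001, 0.901]
contact_force: [-0.3, -0.5, 0.1]
gripper_width: 85.2
[450.0717239  315.31573074 231.1674386 ] [3.14138294e+00 7.43087603e-04 9.00029541e-01]
red_grip [([455.8, 360.4, 9.0], 0.83)]
red_knob [([378.8, 416.6, 15.9], 0.57)]
red_nose [([551.5, 283.0, 9.9], 0.71), ([368.1, 125.7, -1.1], 0.37)]
pipette_red [([460.8, 344.6, -1.1], 0.58)]
```

View pics/w2.png

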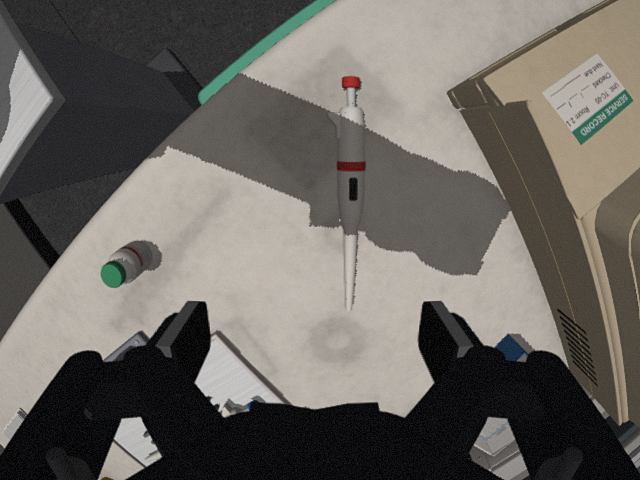

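The wrist view shows the red pipette upright, knob at (351,82), band at (351,166) and tip at (349,308), already aligned with the pads. I'll project the mask from all three cameras to refine the line.

```bash
cat > h.py <<'E'
import numpy as np, cv2
from scipy.spatial.transform import Rotation as R
def ray(p,uv,fish):
    K=np.array(p["intrinsics"]); uv=np.atleast_2d(uv).astype(float)
    a=(uv-[K[0,2],K[1,2]])/[K[0,0],K[1,1]]
    if fish:
        r=np.linalg.norm(a,axis=1,keepdims=True)+1e-9
        d=np.hstack([a/r*np.sin(r),np.cos(r)])
    else: d=np.hstack([a,np.ones((len(a),1))])
    return d@R.from_euler('xyz',p["orientation"]).as_matrix().T
def onz(p,uv,z,fish=False):
    d=ray(p,uv,fish); o=np.array(p["origin"]); return (o+d*((z-o[2])/d[:,2])[:,None])[:,:2]
def axis(p,m,z,fish):
    ys,xs=np.nonzero(m); P=onz(p,np.c_[xs,ys],z,fish)
    c=P.mean(0); u=np.linalg.svd(P-c,full_matrices=False)[2][0]; s=(P-c)@u
    return c,u,s.min(),s.max(),P
E
python3 - <<'E'
from cell import *
from h import *
for n in("wrist","top","side"):
    p=read_camera(n); r=trace(p,"pipette_red")
    print(n,np.array(p["origin"]).round(1),[ (round(d["conf"],2),d["mask"].sum()) for d in r])
    c,u,a,b,P=axis(p,r[0]["mask"],12,n=="wrist")
    print(c.round(1),np.degrees(np.arctan2(u[1],u[0])),(c+a*u).round(1),(c+b*u).round(1),b-a)
    if u[0]<0:u=-u
    s=(P-c)@u; t=(P-c)@[-u[1],u[0]]
    for k in np.arange(s.min(),s.max(),20): 
        q=t[(s>=k)&(s<k+20)]; print(round(k-s.min()),q.min().round(1),q.max().round(1))
E
```

```text
wrist [394.2 359.9 375.1] [(0.75, np.int64(4547)), (0.65, np.int64(288))]
[448.6 362.1] -37.22331926975266 [367.8 423.5] [560.7 276.9] 242.2749297741873
0 -6.7 9.9
20 -21.7 13.1
40 -20.8 14.0
60 -14.4 13.8
80 -12.9 13.7
100 -13.2 14.8
120 -12.3 13.8
140 -10.3 9.9
160 -6.3 7.0
180 -6.3 5.4
200 -5.1 5.4
220 -5.0 3.7
240 -3.7 1.8
top [ 469.6   -6.9 1482.8] [(0.9, np.int64(400))]
[465.4 346.4] 143.61663930665634 [554.1 281. ] [366.7 419.1] 232.8330468905504
0 -2.6 10.6
20 -15.5 4.7
40 -15.9 -3.2Traceback (most recent call last):
  File "<stdin>", line 11, in <module>
    return umr_minimum(a, axis, None, out, keepdims, initial, where)
ValueError: zero-size array to reduction operation minimum which has no identity
```

```bash
python3 -m jog '{"linear":[[0.18,1.7,0],[0.18,1.7,-2.4],[0.18,1.7,-4.8],[0.18,1.7,-7],[0.18,1.7,-7],[0.18,1.7,-7]],"turn":[[0,0,0.1],[0,0,0.1],[0,0,0.1],[0,0,0.1],[0,0,0.1],[0,0,0.1]],"gripper":[1,1,0.8,0.8,0.8,0.8]}'
python3 - <<'E'
from cell import *
from h import *
p=read_camera("wrist"); cv2.imwrite("pics/w3.png",p["pixels"]); print(get_state()['tool_pos'],get_state()['eef_rot'],p["origin"])
r=trace(p,"pipette_red")
c,u,a,b,P=axis(p,r[0]["mask"],13,True)
print(c,np.degrees(np.arctan2(u[1],u[0])),c+a*u,c+b*u)
print(tip_of(p,"red_grip"),tip_of(p,"red_knob"))
E
```

```text
time: 5.05
tool_pos: [455.0, 360.4, 58.3]
eef_rot: [3.141, -0.002, 0.913]
contact_force: [0.4, 0.1, -0.1]
gripper_width: 68.3
[455.90967989 360.94580949  59.25633339] [ 3.13990448 -0.00457708  0.91340236] [398.50853687 403.69373532 201.81321173]
[435.83926028 371.43521409] -37.24507948147404 [367.81950042 423.14942276] [530.78878841 299.24678354]
[{'at': [450.5, 359.1, 10.1], 'conf': 0.72}] [{'at': [379.4, 418.7, 14.8], 'conf': 0.7}]
```

View pics/w3.png

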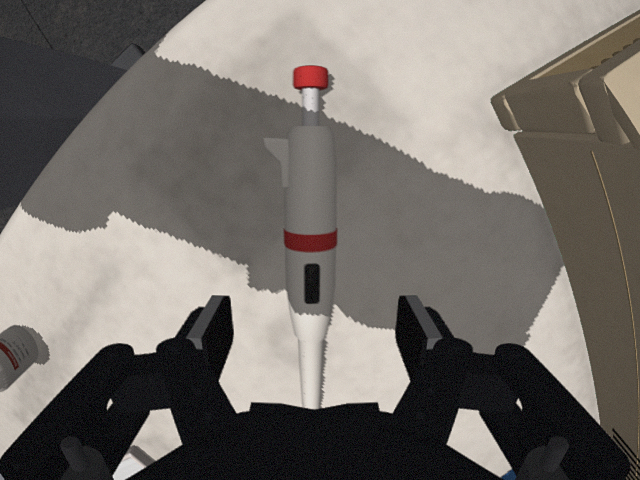

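The pipette lies centred between the open pads: axis at column 311 against a pad midline of about 315, knob at (311,77). The hook is on its left (-x) side at (275,150). Descending now.

```bash
python3 -m jog '{"linear":[[0,0,-0.7],[0,0,-1.3],[0,0,-1.7],[0,0,-1.9],[0,0,-2],[0,0,-2]],"turn":[[0,0,0],[0,0,0],[0,0,0],[0,0,0],[0,0,0],[0,0,0]],"gripper":[0.8,0.8,0.8,0.8,0.8,0.8]}'
```

```text
time: 6.0
tool_pos: [453.9, 359.8, 6.4]
eef_rot: [3.142, -0.0, 0.913]
contact_force: [-0.4, -1.1, -0.1]
gripper_width: 68.3
```

```bash
python3 -m jog '{"linear":[[-0.04,-0.05,-0.12],[-0.04,-0.05,-0.12],[-0.04,-0.05,-0.12],[-0.04,-0.05,-0.12],[-0.04,-0.05,-0.12],[-0.04,-0.05,-0.12],[-0.04,-0.05,-0.12]],"turn":[[0,0,0],[0,0,0],[0,0,0],[0,0,0],[0,0,0],[0,0,0],[0,0,0]],"gripper":[0.8,0.6,0.4,0.2,0.1,0.1,0.1]}'
```

```text
time: 6.88
tool_pos: [453.1, 358.6, 3.7]
eef_rot: [3.141, -0.001, 0.913]
contact_force: [-1.1, -1.5, 5.0]
gripper_width: 24.6
```

```bash
python3 -m jog '{"linear":[[0,0,0.2],[0,0,0.8],[0,0,2],[0,0,4],[0,0,6],[0,0,6],[0,0,6]],"turn":[[0,0,0],[0,0,0],[0,0,0],[0,0,0],[0,0,0],[0,0,0],[0,0,0]],"gripper":[0.1,0.1,0.1,0.1,0.1,0.1,0.1]}'
python3 - <<'E'
from cell import *
from h import *
p=read_camera("wrist"); cv2.imwrite("pics/w4.png",p["pixels"]); s=get_state(); print(s['tool_pos'],s['eef_rot'],s['gripper_width'],s['contact_force'])
r=trace(p,"pipette_red")
z=s['tool_pos'][2]+9
c,u,a,b,P=axis(p,r[0]["mask"],z,True)
print(c,np.degrees(np.arctan2(u[1],u[0])),c+a*u,c+b*u)
q=read_camera("side"); cv2.imwrite("pics/s4.png",q["pixels"][150:470,100:500])
for pp in (p,q):
  for l in("red_grip","red_knob","red_nose"): print(l,[(np.round(d['at'],1),d['conf']) for d in tip_of(pp,l)[:2]])
E
```

```text
time: 7.75
tool_pos: [452.6, 358.3, 153.4]
eef_rot: [-3.142, -0.0, 0.914]
contact_force: [-0.5, -1.0, -2.1]
gripper_width: 24.3
[451.95891665 357.88570228 152.32813483] [-3.14085808e+00  1.94107692e-03  9.13459023e-01] 24.76783623002571 [-0.05276103  0.25180383 -1.75265509]
[425.12882753 378.77501706] -37.066763549271315 [366.07281362 423.38490101] [492.72523058 327.71387195]
red_grip [(array([449.9, 356.9, 160.9]), 0.78)]
red_knob [(array([379.6, 418. , 161.9]), 0.93)]
red_nose []
red_grip [(array([454.3, 356. , 162.6]), 0.81), (array([779.8, 207.6,   1.5]), 0.32)]
red_knob [(array([377.1, 417.6, 162. ]), 0.68)]
red_nose [(array([550.9, 277.7, 165.3]), 0.94)]
```

View pics/w4.png

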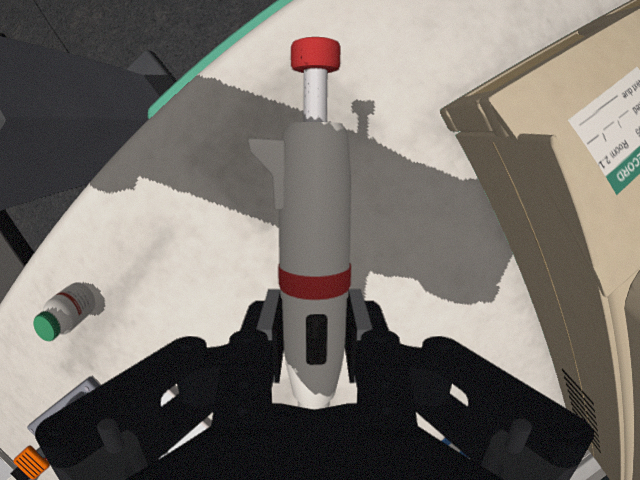

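View pics/s4.png

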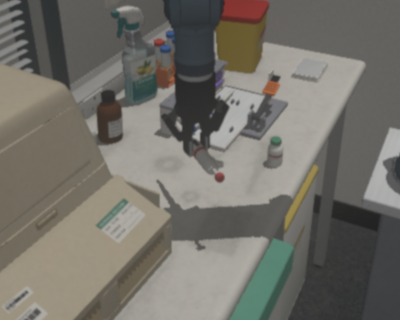

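The pipette is held level and centred: knob at (316,55), hook at (265,165). The side view shows it clear of the bench. Next I'll get an exact pose for the tray from its lugs.

```bash
python3 - <<'E'
from cell import *
from h import *
p=read_camera("top")
img=p["pixels"]; cr=img[185:295,265:405]; cv2.imwrite("pics/t5.png",cv2.resize(cr,None,fx=5,fy=5,interpolation=cv2.INTER_CUBIC))
r=trace(p,"pipette_blue")[0]; c,u,a,b,P=axis(p,r["mask"],19,False); print("blue",r["conf"],c,np.degrees(np.arctan2(u[1],u[0])),c+a*u,c+b*u)
r=trace(p,"steriliser"); print([(d["conf"],d["mask"].sum()) for d in r])
m=r[0]["mask"].astype(np.uint8)
print(cv2.minAreaRect(onz(p,np.argwhere(m)[:,::-1],12).astype(np.float32)))
E
```

```text
blue 0.58 [593.57125239  13.43841469] -91.28708673286843 [595.74268535 110.08537144] [ 590.62980579 -117.48059962]
[(0.62, np.int64(10418))]
((558.231201171875, -17.251693725585938), (318.6167297363281, 256.7973937988281), 89.03451538085938)
```

View pics/t5.png

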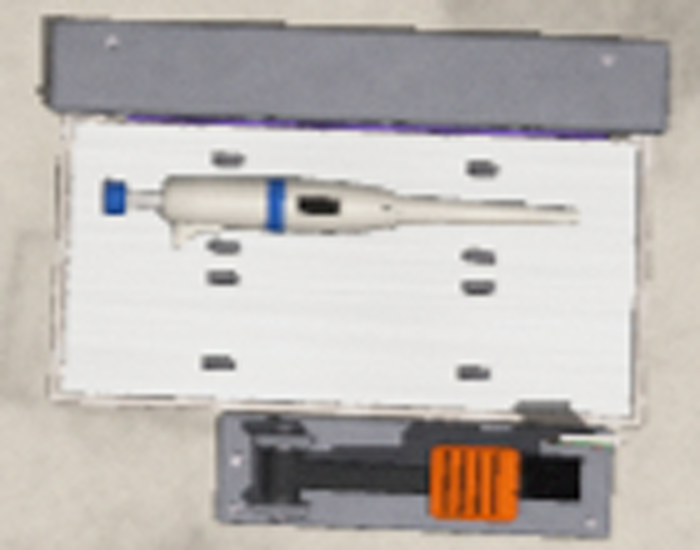

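The top crop shows the front-channel lugs at crop pixels (222,278), (218,362), (478,287) and (473,373). The blue hook is on the -x side, the same as ours will be. Projecting the lugs.

```bash
python3 - <<'E'
from cell import *
from h import *
p=read_camera("top")
def c(a): return onz(p,(np.array(a)-2)/5+[265,185],14)
f=c([(222,278),(218,362),(478,287),(473,373)]); r=c([(227,159),(223,246),(482,168),(478,256)])
print(f.round(1),r.round(1))
print("front",f.mean(0),"rear",r.mean(0))
L=(f[0]+f[1]+r[0]+r[1])/4; Rr=(f[2]+f[3]+r[2]+r[3])/4; d=Rr-L; print("len",np.linalg.norm(d),np.degrees(np.arctan2(d[1],d[0])))
print("lat",np.degrees(np.arctan2(*(r.mean(0)-f.mean(0))[::-1])))
# pad corners z88
print("pad",onz(p,(np.array([(475,482)])-2)/5+[265,185],88))
print("knob blue",onz(p,(np.array([(115,197),(578,215)])-2)/5+[265,185],19))
E
```

```text
[[556.1  48.8]
 [513.5  50.1]
 [553.4 -80.8]
 [509.9 -78.7]] [[616.6  47.3]
 [572.3  48.6]
 [613.8 -82.1]
 [569.1 -80.6]]
front [533.21880422 -15.15768198] rear [592.972126   -16.73374182]
len 129.278593362428 -91.37521835546964
lat -1.510889131458224
pad [[455.73076075 -76.67259766]]
knob blue [[ 596.04714953  103.39697402]
 [ 590.20370283 -130.53889633]]
```

```bash
python3 -m jog '{"linear":[[0.5,-2,0],[1,-4,0],[1.5,-6.3,0],[2,-8.7,0],[2.5,-11,0],[3,-13,0],[3.23,-14.23,0],[3.23,-14.23,0]],"turn":[[0,0,-1.3],[0,0,-2.6],[0,0,-3.9],[0,0,-5.2],[0,0,-6.5],[0,0,-7.8],[0,0,-8.95],[0,0,-8.95]],"gripper":[0.1,0.1,0.1,0.1,0.1,0.1,0.1,0.1]}'
python3 -m jog '{"linear":[[0,0,0],[0,0,0],[0,0,0]],"turn":[[0,0,0],[0,0,0],[0,0,0]],"gripper":[0.1,0.1,0.1]}'
python3 - <<'E'
from cell import *
from h import *
p=read_camera("wrist"); cv2.imwrite("pics/w6.png",p["pixels"]); s=get_state(); print(s['tool_pos'],s['eef_rot'],s['gripper_width'],s['contact_force'])
for l in("red_grip","red_knob","slot_front","slot_rear"): print(l,[(np.round(d['at'],1),d['conf']) for d in tip_of(p,l)[:2]])
E
```

```text
time: 9.4
tool_pos: [534.2, 0.5, 153.5]
eef_rot: [3.141, -0.001, -0.028]
contact_force: [0.2, 0.0, 0.0]
gripper_width: 24.8
time: 9.78
tool_pos: [533.4, 3.6, 153.3]
eef_rot: [-3.141, -0.0, -0.022]
contact_force: [0.8, -0.3, -0.9]
gripper_width: 24.4
[533.44336316   3.51577358 153.36057411] [-3.14155996e+00 -5.94736029e-05 -2.22080829e-02] 24.428844150114756 [-0.10998153  0.49696136 -0.71713778]
red_grip [(array([531.3,   4.1, 157.4]), 0.83)]
red_knob [(array([538.9,  98.9, 163. ]), 0.98), (array([532. ,   3. , 160.6]), 0.3)]
slot_front [(array([595. ,  -8.1,   7.8]), 0.52)]
slot_rear [(array([596.2,  -9.4,   8.9]), 0.65)]
```

View pics/w6.png

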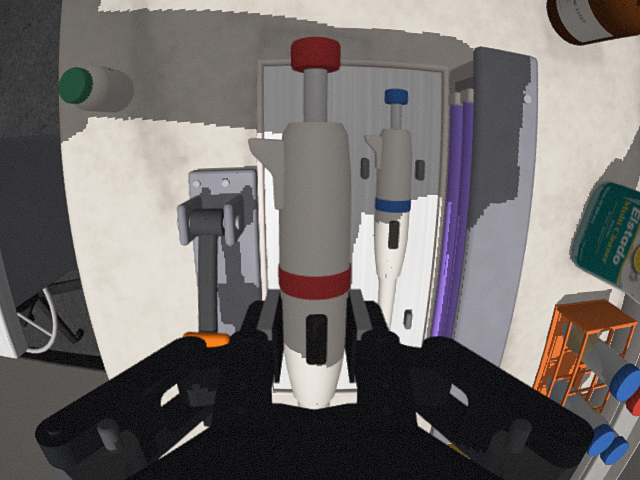

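The red pipette hangs over the front channel, its hook on the same side as blue's. The visible rear lugs at (365,168), (420,170) and (408,319) give a cross-check.

```bash
python3 - <<'E'
from cell import *
from h import *
p=read_camera("wrist")
print(onz(p,[(365,168),(420,170),(408,319)],14,True).round(1), onz(p,[(396,97)],19,True))
E
```

```text
[[573.8  49.6]
 [617.6  48.2]
 [614.3 -80.7]] [[597.27968779 104.13192087]]
```

```bash
python3 -m jog '{"linear":[[0,0,-1.5],[0,0,-3],[0,0,-4.3],[0,0,-4.9],[0,0,-4.9],[0,0,-4.9]],"turn":[[0,0,0],[0,0,0],[0,0,0],[0,0,0],[0,0,0],[0,0,0]],"gripper":[0.1,0.1,0.1,0.1,0.1,0.1]}'
python3 - <<'E'
from cell import *
from h import *
p=read_camera("wrist"); cv2.imwrite("pics/w7.png",p["pixels"]); s=get_state(); print(s['tool_pos'],s['eef_rot'],s['gripper_width'],s['contact_force'])
E
```

```text
time: 10.82
tool_pos: [534.8, 2.6, 32.1]
eef_rot: [3.141, -0.002, -0.024]
contact_force: [0.2, -0.3, -0.3]
gripper_width: 24.8
[535.04966247   2.5243255   32.29962118] [ 3.14130405e+00 -2.91446904e-03 -2.37438367e-02] 24.659214698179362 [ 1.07987377 -0.64682677 -0.59039337]
```

View pics/w7.png

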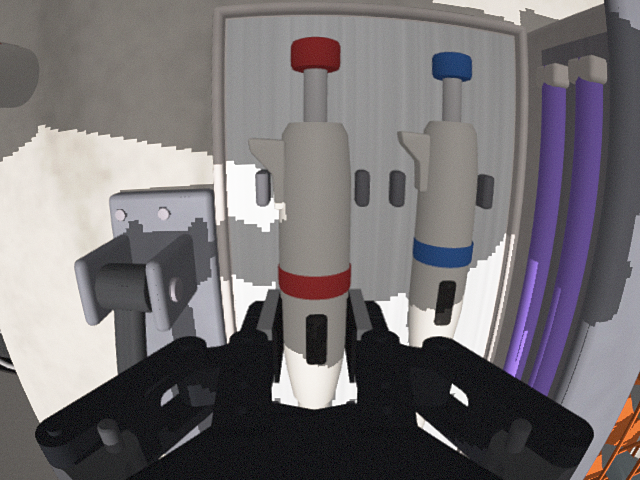

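```bash
python3 - <<'E'
from cell import *
from h import *
p=read_camera("wrist"); s=get_state()
f=onz(p,[(263,187),(362,187)],15,True); print("lugs",f.round(1),f.mean(0), onz(p,[(397,188),(485,190)],15,True).round(1))
z=s['tool_pos'][2]+10
print("tool",s['tool_pos'],"red knob/body/band",onz(p,[(316,55),(316,125),(316,270)],z,True).round(1))
print("blue knob/body/band",onz(p,[(452,66),(450,125),(443,242)],19,True).round(1))
print("red hook", onz(p,[(251,140),(275,168),(281,203)],z,True).round(1),"blue hook",onz(p,[(400,133),(414,160),(418,190)],19,True).round(1))
E
```

```text
lugs [[514.1  52.4]
 [557.4  51.3]] [535.75488128  51.84665502] [[573.2  50.7]
 [616.6  50.1]]
tool [535.03207558   2.53222666  32.31669741] red knob/body/band [[538.3 103.4]
 [537.6  77.8]
 [536.4  23.5]]
blue knob/body/band [[597.6 105.9]
 [596.2  79.4]
 [595.   26.4]]
red hook [[514.3  73.3]
 [522.5  62.8]
 [524.2  49.9]] blue hook [[573.4  75.1]
 [579.7  63.5]
 [581.8  50.4]]
```

```bash
python3 -m jog '{"linear":[[-0.04,0.08,0],[-0.04,0.08,-0.3],[-0.04,0.08,-0.6],[-0.04,0.08,-0.75],[-0.04,0.08,-0.8],[-0.04,0.08,-0.8]],"turn":[[0,0,0],[0,0,0],[0,0,0],[0,0,0],[0,0,0],[0,0,0]],"gripper":[0.1,0.1,0.1,0.1,0.1,0.1]}'
```

```text
time: 11.68
tool_pos: [532.5, 4.7, 10.7]
eef_rot: [3.142, 0.0, -0.024]
contact_force: [-0.1, 0.4, -1.1]
gripper_width: 24.6
```

```bash
python3 -m jog '{"linear":[[0,0,-0.03],[0,0,-0.05],[0,0,-0.05]],"turn":[[0,0,0],[0,0,0],[0,0,0]],"gripper":[0.1,0.1,0.1]}'
```

```text
time: 12.05
tool_pos: [532.8, 4.7, 9.8]
eef_rot: [3.142, -0.001, -0.024]
contact_force: [-0.0, -0.3, 0.2]
gripper_width: 24.6
```

```bash
python3 -m jog '{"linear":[[0,0,-0.03],[0,0,-0.04],[0,0,-0.04]],"turn":[[0,0,0],[0,0,0],[0,0,0]],"gripper":[0.1,0.1,0.1]}'
python3 - <<'E'
from cell import *
from h import *
p=read_camera("wrist"); cv2.imwrite("pics/w8.png",p["pixels"]); s=get_state(); print(s['tool_pos'],s['eef_rot'],s['gripper_width'],s['contact_force'])
q=read_camera("side"); cv2.imwrite("pics/s8.png",cv2.resize(q["pixels"][200:320,220:400],None,fx=4,fy=4,interpolation=cv2.INTER_CUBIC))
E
```

```text
time: 12.42
tool_pos: [532.8, 4.7, 9.7]
eef_rot: [3.141, -0.001, -0.024]
contact_force: [-3.3, 1.1, 8.7]
gripper_width: 24.5
[532.78786157   4.6370112    9.7024555 ] [ 3.14137444e+00 -8.80771591e-04 -2.37050942e-02] 24.550643472992757 [-2.67244434  0.51348455  7.35693069]
```

View pics/w8.png

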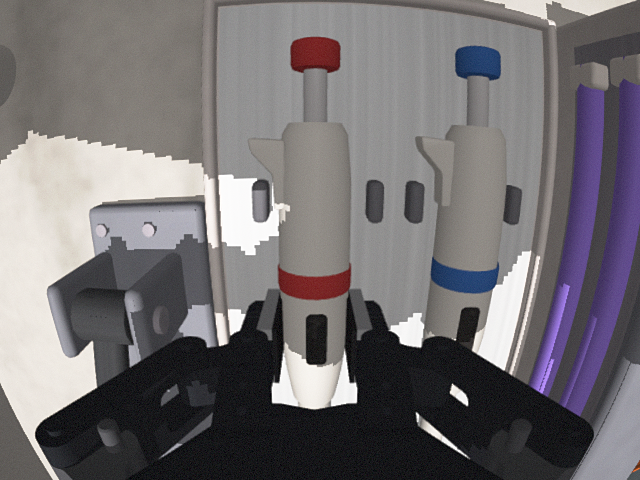

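View pics/s8.png

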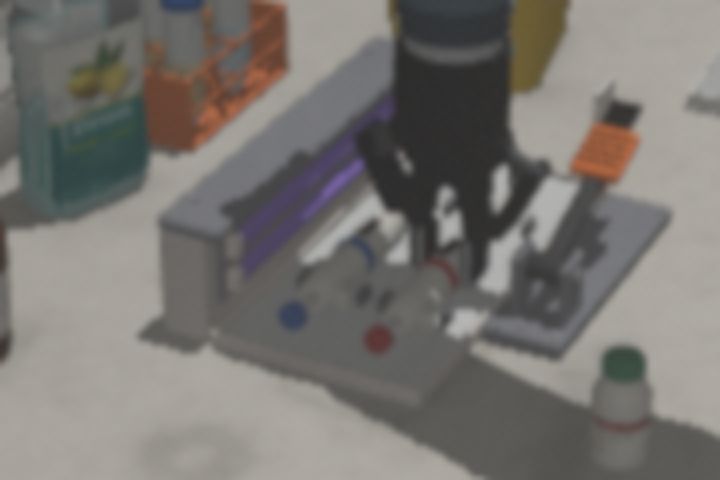

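Contact is about 8 N upward. The red pipette sits between the lugs, parallel to the blue one. I'll open only partly, to keep clear of blue.

```bash
python3 -m jog '{"linear":[[0,0,0.02],[0,0,0.02],[0,0,0.02],[0,0,0.02]],"turn":[[0,0,0],[0,0,0],[0,0,0],[0,0,0]],"gripper":[0.35,0.42,0.45,0.45]}'
python3 -m jog '{"linear":[[0,0,0.5],[0,0,1.5],[0,0,3],[0,0,5],[0,0,6],[0,0,6],[0,0,6]],"turn":[[0,0,0],[0,0,0],[0,0,0],[0,0,0],[0,0,0],[0,0,0],[0,0,0]],"gripper":[0.45,0.45,0.45,0.45,0.3,0.1,0]}'
python3 - <<'E'
from cell import *
from h import *
p=read_camera("wrist"); cv2.imwrite("pics/w9.png",p["pixels"]); s=get_state(); print(s['tool_pos'],s['eef_rot'],s['gripper_width'],s['contact_force'])
q=read_camera("side")
for pp in (p,q):
  for l in("red_grip","red_knob","red_nose","pipette_blue","lever_pad"): print(l,[(np.round(d['at'],1),d['conf']) for d in tip_of(pp,l)[:2]])
E
```

```text
time: 13.02
tool_pos: [532.5, 4.7, 8.9]
eef_rot: [-3.142, 0.0, -0.024]
contact_force: [0.2, 0.8, 0.5]
gripper_width: 38.4
time: 13.9
tool_pos: [532.1, 4.7, 158.6]
eef_rot: [-3.142, 0.001, -0.024]
contact_force: [0.5, 0.5, -0.4]
gripper_width: -0.0
[531.56926482   4.79512286 157.9487756 ] [-3.14142311e+00  2.11352755e-03 -2.37728012e-02] 0.32010270676159014 [-0.11841708 -0.1350366  -0.33264638]
red_grip [(array([532.5,   3.1,  16.1]), 0.76)]
red_knob [(array([536.2, 101. ,  20.3]), 0.56)]
red_nose []
pipette_blue [(array([587.5, -12.5,   2.2]), 0.83), (array([366. , 123.5,  -2. ]), 0.7)]
lever_pad []
red_grip [(array([533.5,   5.1,  17.1]), 0.65)]
red_knob [(array([534.3, 102.1,  21.6]), 0.62)]
red_nose [(array([ 529.3, -122.5,   20.7]), 0.7)]
pipette_blue [(array([589.7, -10.6,   4.1]), 0.75)]
lever_pad [(array([456.7, -74.6,  89.3]), 0.92)]
```

View pics/w9.png

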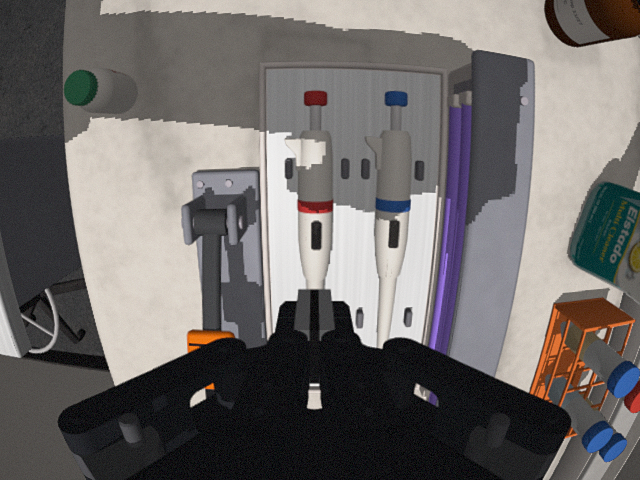

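Red lies between its lugs, released, knob at (316,98) at the same end as blue at (396,98). Going over the lever pad with the fingers shut.

```bash
python3 -m jog '{"linear":[[-1,-1.2,0],[-2,-2.4,0],[-3,-3.47,0],[-3,-3.47,0],[-3,-3.47,-1],[-3,-3.47,-1.8],[-3,-3.47,-1.8],[-3,-3.47,-1.8]],"turn":[[0,0,0],[0,0,0],[0,0,0],[0,0,0],[0,0,0],[0,0,0],[0,0,0],[0,0,0]],"gripper":[0,0,0,0,0,0,0,0]}'
python3 - <<'E'
from cell import *
from h import *
s=get_state(); print(s['tool_pos'],s['eef_rot'],s['contact_force'])
q=read_camera("side"); cv2.imwrite("pics/s10.png",cv2.resize(q["pixels"][190:290,310:430],None,fx=6,fy=6,interpolation=cv2.INTER_CUBIC))
p=read_camera("wrist"); cv2.imwrite("pics/w10.png",p["pixels"])
print([tip_of(x,"lever_pad")[:1] for x in (p,q)])
E
```

```text
time: 15.5
tool_pos: [458.4, -81.8, 114.7]
eef_rot: [3.141, -0.001, -0.023]
contact_force: [0.4, 0.3, 0.3]
gripper_width: -0.2
[458.37014824 -81.84122919 114.73487692] [ 3.14147313e+00 -1.01536473e-03 -2.31251167e-02] [0.42380148 0.25935834 0.33677812]
[[{'at': [453.1, -76.2, 90.0], 'conf': 0.7}], [{'at': [454.1, -71.8, 92.1], 'conf': 0.94}]]
```

View pics/s10.png

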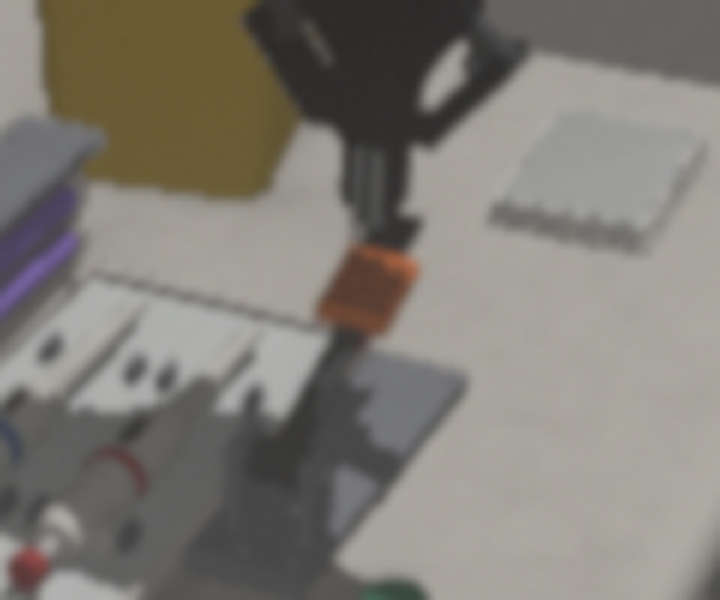

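View pics/w10.png

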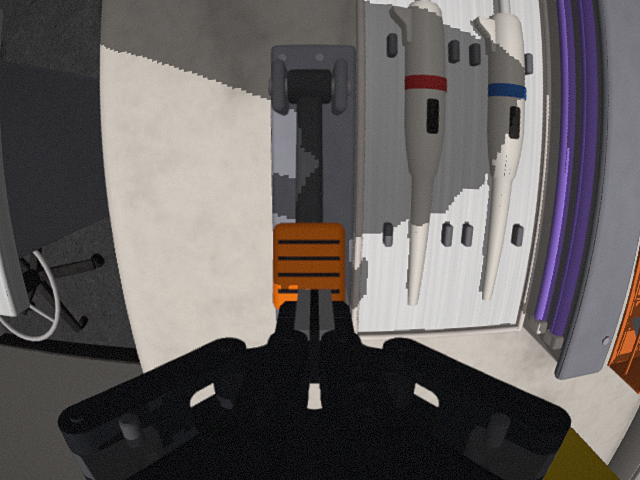

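The pad is directly below the fingertips, its centre column ~310 against 315 for the tool. I'll check the pivot position for the y geometry.

```bash
python3 - <<'E'
from cell import *
from h import *
p=read_camera("wrist")
print("pivot",onz(p,[(310,85)],50,True),"pad +y edge",onz(p,[(310,224)],80.5,True),"pad sides",onz(p,[(274,260),(344,260)],85,True))
E
```

```text
pivot [[458.8917419  18.0777643]] pad +y edge [[457.29921056 -53.65803564]] pad sides [[439.03375942 -70.40771171]
 [473.67455476 -71.26381118]]
```

```bash
python3 -m jog '{"linear":[[-0.08,0,-0.4],[-0.08,0,-0.7],[-0.08,0,-0.9],[-0.08,0,-1.1],[-0.08,0,-1.3],[-0.08,0,-1.5],[-0.08,0,-1.6],[-0.08,0,-1.6]],"turn":[[0,0,0],[0,0,0],[0,0,0],[0,0,0],[0,0,0],[0,0,0],[0,0,0],[0,0,0]],"gripper":[0,0,0,0,0,0,0,0]}'
```

```text
time: 16.75
tool_pos: [456.1, -82.3, 74.2]
eef_rot: [3.141, -0.001, -0.024]
contact_force: [0.3, -1.8, 5.3]
gripper_width: -0.0
```

```bash
python3 -m jog '{"linear":[[0,0,-0.15],[0,0,-0.25],[0,0,-0.33],[0,0,-0.36],[0,0,-0.36]],"turn":[[0,0,0],[0,0,0],[0,0,0],[0,0,0],[0,0,0]],"gripper":[0,0,0,0,0]}'
python3 - <<'E'
from cell import *
from h import *
s=get_state(); print(s['tool_pos'],s['eef_rot'],s['contact_force'],s['wrist_torque'])
q=read_camera("side"); cv2.imwrite("pics/s11.png",cv2.resize(q["pixels"][190:290,310:430],None,fx=6,fy=6,interpolation=cv2.INTER_CUBIC))
t=read_camera("top"); cv2.imwrite("pics/t11.png",cv2.resize(t["pixels"][185:305,265:405],None,fx=5,fy=5,interpolation=cv2.INTER_CUBIC))
p=read_camera("wrist"); cv2.imwrite("pics/w11.png",p["pixels"])
print([tip_of(x,"lever_pad")[:1] for x in (p,q)])
E
```

```text
time: 17.38
tool_pos: [456.2, -82.8, 65.5]
eef_rot: [3.14, -0.001, -0.024]
contact_force: [0.0, -3.4, 5.4]
gripper_width: 0.4
[456.15951441 -82.78313402  65.54552341] [ 3.13994810e+00 -1.13461456e-03 -2.40549195e-02] [ 0.03203833 -3.40829099  5.40152437] [-0.76963476 -0.03310233  0.03365954]
[[{'at': [455.3, -85.3, 66.2], 'conf': 0.83}], [{'at': [454.1, -81.3, 66.6], 'conf': 0.72}]]
```

View pics/s11.png

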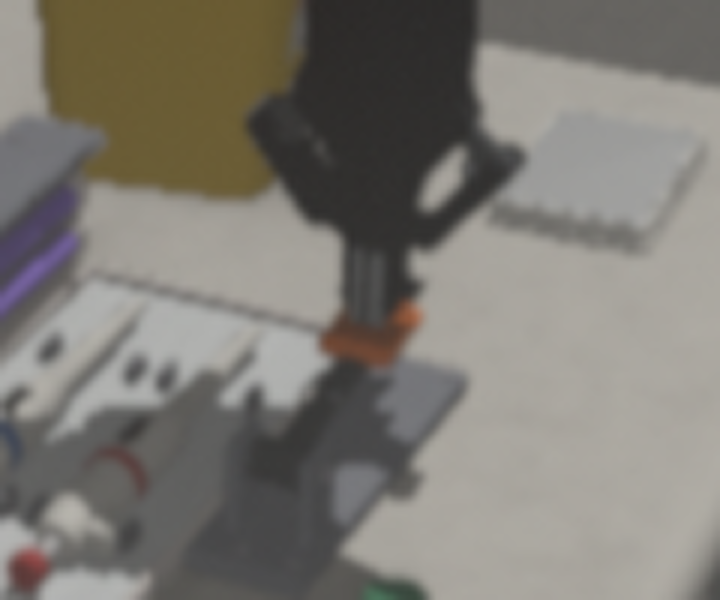

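View pics/w11.png

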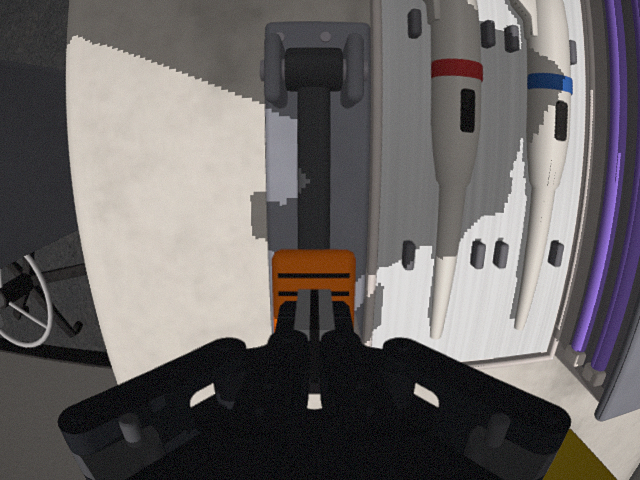

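View pics/t11.png

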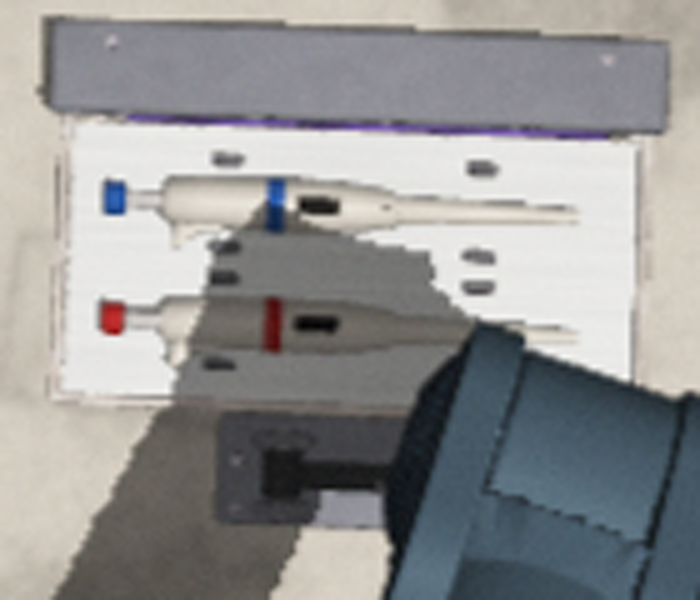

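Force is 5.4 N up (about 6 N expected mid-green), and the pad reads z≈66 against 64 mid-green. I'll hold it there.

```bash
python3 -m jog '{"linear":[[0,0,0],[0,0,0],[0,0,0],[0,0,0],[0,0,0],[0,0,0],[0,0,0],[0,0,0]],"turn":[[0,0,0],[0,0,0],[0,0,0],[0,0,0],[0,0,0],[0,0,0],[0,0,0],[0,0,0]],"gripper":[0,0,0,0,0,0,0,0]}'
python3 -m jog '{"linear":[[0,0,0],[0,0,0],[0,0,0],[0,0,0]],"turn":[[0,0,0],[0,0,0],[0,0,0],[0,0,0]],"gripper":[0,0,0,0]}'
python3 - <<'E'
from cell import *
from h import *
s=get_state(); print(s['tool_pos'],s['contact_force'])
p=read_camera("wrist"); q=read_camera("side")
print([(d['at'],d['conf']) for x in (p,q) for d in tip_of(x,"lever_pad")[:1]])
print([(d['at'],d['conf']) for x in (p,q) for d in tip_of(x,"red_grip")[:1]])
big=cv2.resize(q["pixels"][205:265,350:400],None,fx=10,fy=10,interpolation=cv2.INTER_CUBIC); cv2.imwrite("pics/s12.png",big)
E
```

```text
time: 18.62
tool_pos: [456.2, -82.8, 65.6]
eef_rot: [3.14, -0.001, -0.024]
contact_force: [-0.4, -2.4, 5.9]
gripper_width: 0.1
time: 19.12
tool_pos: [456.1, -82.8, 65.6]
eef_rot: [3.14, -0.001, -0.024]
contact_force: [0.7, -2.7, 5.8]
gripper_width: 0.1
[456.12663177 -82.76927306  65.59526412] [ 0.72289553 -2.69093126  5.77899438]
[([454.2, -84.6, 65.7], 0.9), ([456.3, -81.4, 68.1], 0.65)]
[([530.3, 5.5, 19.3], 0.65), ([536.2, 1.9, 20.3], 0.75)]
```

View pics/s12.png

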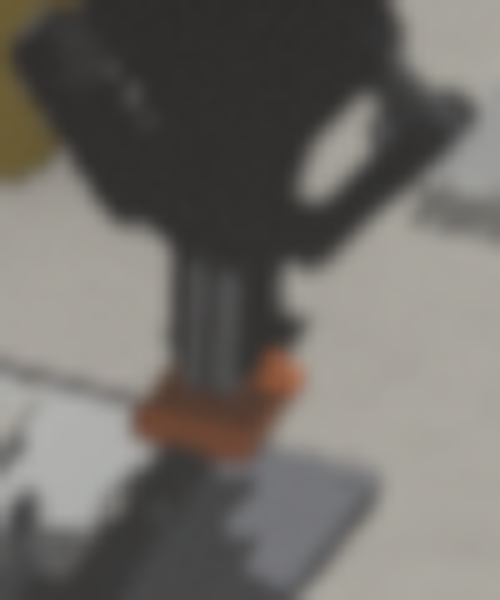

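The fingertips rest on the pad. The network pad height of 65.7–68 carries the same +2 to +4 mm bias it showed at rest (90–92 against 88), so the true height is about 64, mid-green. Handing in.

```bash
python3 -c "
from cell import *
print(job_done()); s=get_state(); print(s['tool_pos'],s['contact_force'])"
```

```text
the job is handed in; nothing more can be done
None
the job is handed in; nothing more can be done
```

The red pipette is lying in the front channel and the arm is holding the lever, by my measurements in mid-green. I could not see the pointer itself, because the gripper hid it from every camera.

- **Pipette:** I set it down between the front lugs, released it at floor contact (about 8 N) and backed out with the fingers only partly open. The last top picture shows it parallel to the blue one, knobs at the same +y end, and the blue pipette looks undisturbed.
- **Lever:** I pressed the pad with shut fingertips and held it for about 1.75 s, still holding at hand-in (about 19 s of the 45 s).
    - **Fingertip height:** 65.6 mm, which by the lever geometry is about 0.25 rad (mid-green).
    - **Force:** 5.8 N upward, against 6 N expected mid-green.
- **Disagreement:** the network put the pad at 65.7 mm (wrist) and 68.1 mm (side), against 64 mm mid-green. It read 2–4 mm high at rest too, and even uncorrected the lever would be in the green.
- **Not checked:** I took no separate final look at the bottles and the plate; nothing touched them that I saw. The state could not be read after hand-in.

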